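# Owl back on its perch, gate set to the mark and cammed down

## Robot

A 6-joint arm with a two-finger parallel gripper is mounted at the origin on the work surface. World frame = base frame: x ahead of the robot, y to its left, z up, the work surface at z = 0. Lengths are in m, angles in rad, forces in N, time in s.
With the tool pointing down it reaches from about 0.3 to 0.875 m from the base axis. Payload 6.4 kg.
Tool frame: the origin (TCP) lies between the finger pads; the fingertips stand manip.tcp_to_tips ahead of it and the grasp point (between the pads) lies 8 mm behind it (manip.tcp_to_tips is the distance from the TCP to the fingertips, in m); y points along the fingers, z is the direction in which the jaws open and shut, and the axes are right-handed (so a half turn about y gives the same grasp; the last joint's range is limited). The gripper opens to 88 mm and grips with 3 to 60 N. Pads are 18 mm wide; open, the fingers measure 123 mm over their backs; the gripper's body (75 mm by 187 mm) begins 45 mm behind the grasp point.
Start: joints at [-1.502, 0.181, 1.607, -0, 1.354, -0.206], TCP at [0.156, -0.553, 0.25] pointing down, gripper open.
Joint ranges: [-2.99, 2.99], [-0.89, 2.07], [0.3, 2.58], [-1.14, 4.28], [0, 2.63], [-3.12, 3.12]. Speed limits (rad/s): [2.57, 2.57, 3.01, 3.14, 3.14, 3.14].

## Interface

Orientations are given as a 3x3 rotation matrix whose columns are the frame's x, y, z axes.
In Python, from plant import manip gives the robot as it stands.
- The arm moves only by the tool play_rows, never from a script. Its argument "motion" is a list of rows, each a list of 5 numbers: the shift along the tool's x, y, z in mm, then the turn about the tool's y in degrees, then the finger opening in mm, from 0 to 88.1. A call has 1 to 20 rows; each row is the pose to reach, as a shift and turn from the pose measured when the call began, along the tool's axes at that moment; what a row does not reach only later rows make up. A row lasts 1/12 s, in which the tool goes at most 41.7 mm and 7.16 degrees, less where a joint would pass 70% of its speed; a pose out of reach is approached as far as the arm can. A call with a gripper value outside its range is refused whole. The fingers move at their own pace and stop on an object; "force" is the grip in N (left out, the last holds). Time passes only in rows, so rows that repeat a pose let the fingers close. It gives the time, the measured TCP pose, the force and the opening at its end, in the units of the state.
- manip.sense(): the state, without advancing time (a new reading comes with each control period).
- manip.capture(name): name is "scene" or "top"; returns the picture (420x560x3 uint8, red, green, blue); there is no depth.
- manip.camera_params(name): a dict with "camera_matrix" (3x3 intrinsics, pixels), "distortion" ([k1, k2, p1, p2, k3] as OpenCV has them; the pictures are not rectified), "rvec" (rotation vector, rad) and "tvec" (3), from world to camera coordinates, as OpenCV has them. Camera axes: x right, y down, z forward; pixel columns grow to the right and rows downward; lengths in m; the calibration is good to about 2 mm. A picture is of the moment at which its call begins. camera_params takes no time and is no camera call.
- manip.hand_in(): hands the job in, once; it reports no verdict.
The state is a dict: "time": time; "joint_pos": joint angles; "joint_vel": joint speeds; "joint_torque": joint torques, N m; "ee_pos": TCP position; "tcp_rot": TCP orientation; "ft_force": force on the tool from outside, world axes, zero at the start; "torque": the same for the moment, N m; "width": opening from 0.0 (shut) to 1.0 (fully open).
Only numpy, scipy, OpenCV 4.12 (cv2) and the standard library are available. Lean on these libraries where they do the work, as an engineer would, in place of code of your own. Each camera call takes 0.05 s, during which the arm holds its last target.

## Task

Stand the ceramic owl upright in the middle of the narrow perch bar inside the dice pen, setting it down gently. Then push the sprung gate in by its upright grip until its pointer is on the middle one of the three marks of the rail and, holding it on that mark, press the forked cam lever fully down to lock it. Finish still pinching the gate's grip, with the lever down and the gate on its mark; leave everything else where it is.

Things in the scene. Friction and masses are not known exactly. Their poses are not given: they have to be found in the camera images.
- pen: Dice pen, a wooden tray fixed to the marble shelf: x from -95 to +125 mm, y from -200 to +200 mm, origin on the shelf. Floor 8 mm thick, walls 40 mm high; along its +x side an aluminium rail 50 mm wide, top 40 mm high, with three black cross lines on it (pen y = 30, 65, 100 mm). The gate slides along pen y. Perch near the -y end, open gate near the +y end.
- middle_mark (a point): Middle of the three black lines on the rail top (line 4 mm wide along y, 18 mm long along x), 40 mm above the shelf. Axes as the pen's.
- perch: Wooden perch fixed in the pen at pen (0, -120) mm: a bar 78 mm long (along pen x), only 24 mm wide (along pen y), top 40 mm above the pen floor = 48 mm above the shelf, on two short posts. Origin at its foot on the pen floor.
- perch_top (a point): Centre of the perch bar's upper face, 48 mm above the shelf. Axes as the pen's.
- owl: Chunky brown ceramic owl figure, 71 mm tall (ear tufts to 76 mm), round body 52 mm in diameter from 10 to 43 mm above its foot, flat round foot 43 mm in diameter, about 0.19 kg. Origin at the centre of its foot; z up; the face looks to its -x. Starts standing on the coaster, foot 8 mm above the shelf. May face any way on the perch.
- coaster: Sandstone coaster 92 x 92 x 8 mm, loose, under the owl at the start. Origin at the centre of its underside.
- gate (a joint): Slide of the wooden gate along the pen, m: 0 = fully open (a spring holds it there), grows as it is pushed towards the perch (pen -y), end stop at 0.15; 0.085 puts the pointer on the middle mark. The spring pushes it back open with 2 to 3.5 N whenever it is neither held nor locked.
- gate_pointer (a point): Reading point of the gate's small brass pointer, on the rail top 40 mm above the shelf; moves with the gate. It is on the mark when it has the same pen y as middle_mark.
- gate_grip: Upright wooden grip on the gate, a flat paddle 14 mm thick along the pen's y (pinch it across this) and 30 mm wide along pen x; stands 62 mm above the gate's 46 mm high top edge, so its top is 108 mm above the shelf. Origin in the gate's top edge, at pen x = 45 mm, 46 mm above the shelf, same pen y as the pointer.
- grip_top (a point): Centre of the top of the gate's grip, 108 mm above the shelf. Axes as the pen's.
- cam_lever (a joint): Angle of the forked steel cam lever, rad: 0 = fully down on the gate, locked; starts raised 0.47 to 0.55, stays where left. Pivot along pen y, on the rail side, 45 mm from the grip's centre, 54 mm above the shelf. Fingertips pinching the grip from above stand over its tines: moved down along the grip (light pinch) they press it down with up to 15 N; its cam then jams on the rail and holds the gate.
- lever_pad (a point): Point between the lever's two tines, level with their upper faces, 45 mm from the pivot; 55 mm above the shelf with the lever down, about 22 mm higher at the start (tine ends up to 86 mm). The flat tines, 17 mm wide each, lie 10 to 27 mm either side of the grip's middle plane and end 56 mm from the pivot.
- die: Pearly die, 22 mm cube, bystander lying in the pen. Origin at its underside.
- bell_token: Copper bell-shaped token, 28 mm in diameter, 24 mm tall, bystander in the pen. Origin at its underside.
- mug: White mug, 82 mm wide, 92 mm tall, bystander.
- dice_cup: Brown dice cup, 80 mm wide, 95 mm tall, bystander.
- card_box: Card box 64 x 90 x 22 mm, bystander.
- sand_timer: Sand timer, 48 mm wide, 90 mm tall, bystander.

How it is judged:
By the outcome, as a careful person would: the job done as asked, in the order asked, and still so for the second after the job is handed in, while the arm keeps its last pose, push and grip.
It also fails if it takes over 64 s, if anything falls off the work surface, if the arm or the gripper's body presses on something with over 40 N, if the wrist force passes 120 N, or if a joint passes its speed limit or range.

## Working session

There is one attempt and no reset: what is moved stays moved. The work goes in short steps, Python scripts to look and compute and a tool call to move; the robot and the scene stay as the last step left them, time stands still between calls to the robot, and variables do not carry over. Pictures are saved under pics/ and viewed, and the job is handed in when it is done.

Besides the shell and the picture viewer there is one more tool, called after ">>>" as name(argument=value, ...) on one line, values as JSON. play_rows: Moves the arm, as the interface text tells. Its arguments: {"type":"object","properties":{"motion":{"type":"array"},"force":{"type":"number"}},"required":["motion"]}

```bash
ls; mkdir -p pics
python3 - <<'E'
from plant import manip
import cv2,numpy as np
for n in("scene","top"):
    im=manip.capture(n); cv2.imwrite(f"pics/{n}0.png",im[:,:,::-1])
    p=manip.camera_params(n); print(n,p)
print(manip.sense(), manip.tcp_to_tips)
E
```

```text
pics
scene {'camera_matrix': array([[496.9775132 ,   0.        , 285.07444072],
       [  0.        , 496.9775132 , 209.71756868],
       [  0.        ,   0.        ,   1.        ]]), 'distortion': array([-0.17860213,  0.        ,  0.        ,  0.        ,  0.        ]), 'rvec': array([ 2.13382629,  0.86963613, -0.41740743]), 'tvec': array([-0.38187742, -0.13068703,  1.67196251])}
top {'camera_matrix': array([[537.89029331,   0.        , 285.68145717],
       [  0.        , 537.89029331, 209.0206426 ],
       [  0.        ,   0.        ,   1.        ]]), 'distortion': array([-0.02604421,  0.        ,  0.        ,  0.        ,  0.        ]), 'rvec': array([ 2.18353502, -2.1534397 ,  0.14497346]), 'tvec': array([0.01058357, 0.49447334, 1.46326911])}
{'time': 0.1, 'joint_pos': array([-1.50230971e+00,  1.81465661e-01,  1.60789788e+00,  9.28054849e-06,
        1.35378614e+00, -2.06288416e-01]), 'joint_vel': array([ 0.00223526, -0.0027078 , -0.00238507, -0.00163102,  0.0009429 ,
       -0.00125264]), 'joint_torque': array([-2.24606506e-04, -4.34823847e+01, -3.42695403e+01,  7.03915581e-02,
        3.40972608e-02, -4.65519565e-05]), 'ee_pos': array([ 0.1560089 , -0.55295536,  0.24890572]), 'tcp_rot': array([[-9.62486823e-01, -9.75102820e-05,  2.71328410e-01],
       [-2.71328229e-01,  1.55399339e-03, -9.62485624e-01],
       [-3.27790311e-04, -9.99998788e-01, -1.52215546e-03]]), 'ft_force': array([-0.39316352,  1.19797102,  0.41900856]), 'torque': array([-0.03642068,  0.01875136,  0.06851143]), 'width': 1.004318975119343} 0.011
```

View pics/scene0.png

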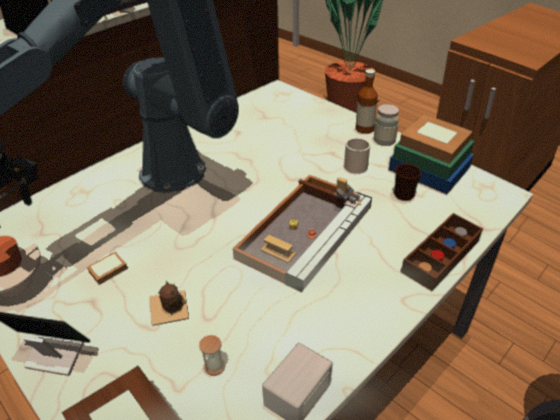

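View pics/top0.png

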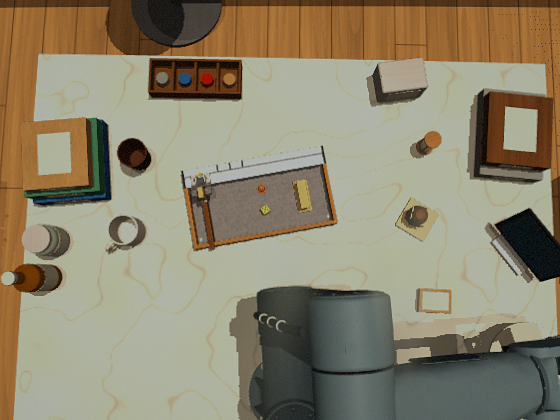

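The scene view shows the owl on its coaster at about (170,297) and the pen at about (305,230). The top view has the owl at (419,214), the perch at (303,195), and the gate at (205,210) with its rail on the upper side. I'll zoom in next.

```bash
cat > h.py <<'E'
from plant import manip
import cv2,numpy as np
P={n:manip.camera_params(n) for n in("scene","top")}
def ray(n,u,v):
    p=P[n];R=cv2.Rodrigues(p["rvec"])[0]
    q=cv2.undistortPoints(np.array([[[u,v]]],float),p["camera_matrix"],p["distortion"])[0,0]
    return -R.T@p["tvec"],R.T@np.array([q[0],q[1],1.])
def onz(n,u,v,z):
    c,d=ray(n,u,v);return c+d*(z-c[2])/d[2]
def proj(n,X):
    p=P[n];return cv2.projectPoints(np.atleast_2d(np.array(X,float)),p["rvec"],p["tvec"],p["camera_matrix"],p["distortion"])[0][:,0]
def tri(a,b):
    c1,d1=ray("top",*a);c2,d2=ray("scene",*b)
    s=np.linalg.lstsq(np.c_[d1,-d2],c2-c1,rcond=None)[0]
    A,B=c1+d1*s[0],c2+d2*s[1];return (A+B)/2,np.linalg.norm(A-B)
def crop(im,x,y,w,h,k,f):
    cv2.imwrite(f,cv2.resize(im[y:y+h,x:x+w,::-1],None,fx=k,fy=k,interpolation=cv2.INTER_CUBIC))
E
python3 - <<'E'
from h import *
t=cv2.imread("pics/top0.png")[:,:,::-1];s=cv2.imread("pics/scene0.png")[:,:,::-1]
crop(t,175,138,170,118,4.7,"pics/t1.png")
crop(s,228,165,150,125,4.7,"pics/s1.png")
crop(t,385,185,70,65,8,"pics/t2.png")
crop(s,140,270,60,60,8,"pics/s2.png")
E
```

```text
(no output)
```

View pics/t1.png

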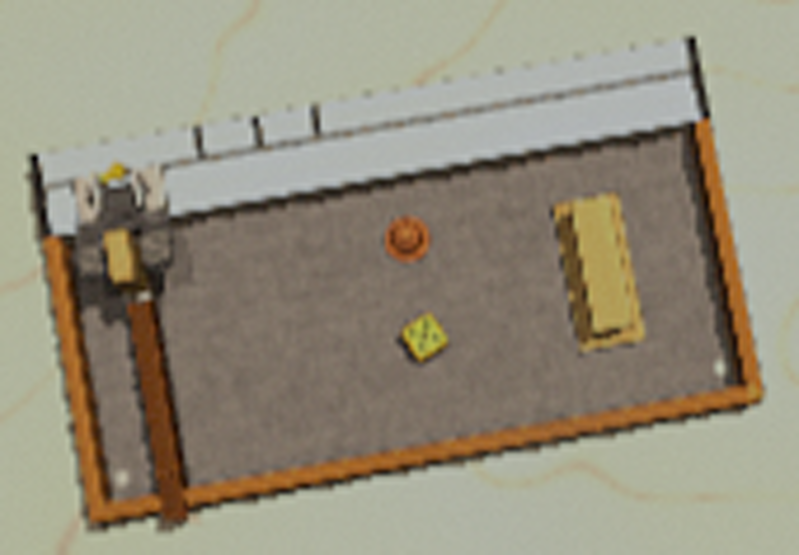

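View pics/s1.png

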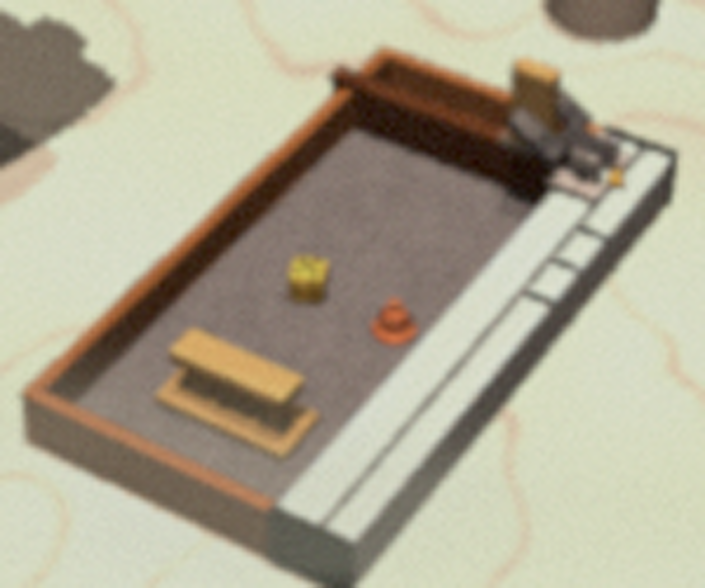

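View pics/t2.png

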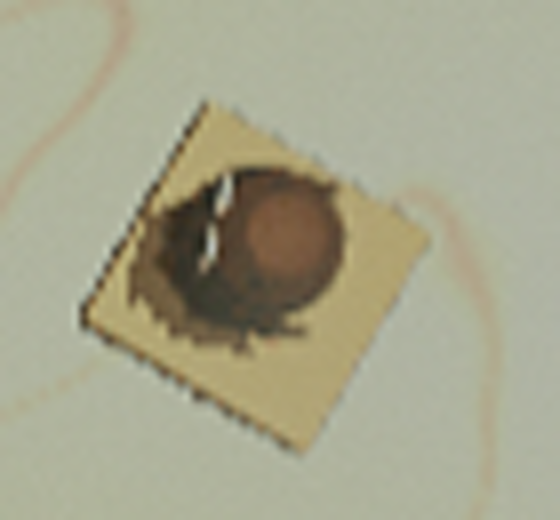

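View pics/s2.png

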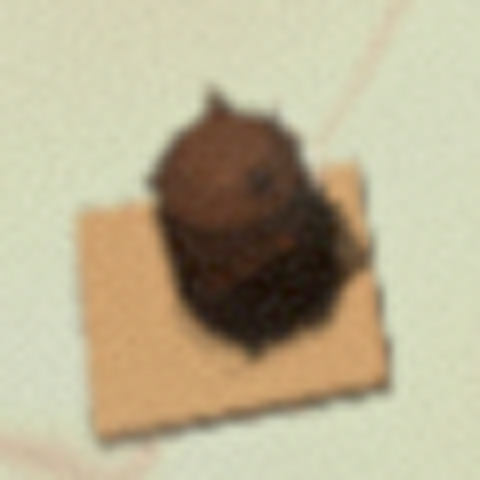

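```bash
cat > fit.py <<'E'
from h import *
from scipy.optimize import least_squares
def o(px,ox,oy,k): return (np.array(px,float)+.5)/k-.5+[ox,oy]
T=lambda a:o(a,175,138,4.7); S=lambda a:o(a,228,165,4.7)
M=[]
for y,a,b in((100,(195,127),(200,157)),(65,(255,118),(260,147)),(30,(314,106),(320,134))):
    M.append(("top",T(((a[0]+b[0])/2,(a[1]+b[1])/2)),y))
for n,uv,y in M:print(y,onz(n,*uv,.04))
corn=[((35,154),(125,200)),((688,39),(125,-200)),((762,398),(-95,-200)),((92,523),(-95,200))]
W=[];Q=[]
for uv,p in corn: W.append(onz("top",*T(uv),.04)[:2]);Q.append(np.array(p)/1e3);print(p,W[-1])
# scene: corners
sc=[((675,152),(125,200)),((350,545),(125,-200)),((30,392),(-95,-200)),((383,52),(-95,200))]
for uv,p in sc: print("scene",p,onz("scene",*S(uv),.04)[:2])
def rig(v,Q):
    c,s=np.cos(v[2]),np.sin(v[2]);return np.array(Q)@np.array([[c,s],[-s,c]])+v[:2]
r=least_squares(lambda v:(rig(v,Q)-W).ravel(),[.5,0,0]);print(r.x,np.abs(r.fun).max())
W2=[onz("scene",*S(uv),.04)[:2] for uv,p in sc]
r2=least_squares(lambda v:(rig(v,Q)-W2).ravel(),[.5,0,0]);print(r2.x,np.abs(r2.fun).max())
E
python3 fit.py
```

```text
100 [0.60518678 0.21065288 0.04      ]
65 [0.61144499 0.17542768 0.04      ]
30 [0.61951517 0.14049115 0.04      ]
(125, 200) [0.59650944 0.30613815]
(125, -200) [ 0.67214704 -0.07883508]
(-95, -200) [ 0.45832193 -0.12328409]
(-95, 200) [0.37993085 0.26547443]
scene (125, 200) [0.59632345 0.30976858]
scene (125, -200) [ 0.67522731 -0.07989418]
scene (-95, -200) [ 0.46484349 -0.12206947]
scene (-95, 200) [0.3881721  0.25942013]
[0.51201511 0.08944911 0.19620572] 0.0038422900614034083
[0.51645061 0.0887772  0.20333611] 0.006052643449112882
```

```bash
cat > ov.py <<'E'
from h import *
import sys
def pw(v,p):
    c,s=np.cos(v[2]),np.sin(v[2]);p=np.array(p,float)/1e3
    return np.c_[v[0]+c*p[:,0]-s*p[:,1],v[1]+s*p[:,0]+c*p[:,1],p[:,2]]
def draw(n,im,v,x,y,w,h,k,f):
    big=cv2.resize(im[y:y+h,x:x+w,::-1],None,fx=k,fy=k,interpolation=cv2.INTER_CUBIC)
    def poly(pts,col,cl=True):
        q=(proj(n,pw(v,pts))-[x,y]+.5)*k-.5
        cv2.polylines(big,[np.round(q).astype(int)],cl,col,1)
    poly([(125,200,40),(125,-200,40),(-95,-200,40),(-95,200,40)],(255,0,0))
    poly([(75,200,40),(75,-200,40)],(255,0,255))
    for yy in(30,65,100):poly([(90,yy,40),(125,yy,40)],(0,0,255))
    poly([(39,-108,48),(39,-132,48),(-39,-132,48),(-39,-108,48)],(0,255,0))
    cv2.imwrite(f,big)
E
python3 - <<'E'
from ov import *
t=cv2.imread("pics/top0.png")[:,:,::-1];s=cv2.imread("pics/scene0.png")[:,:,::-1]
v=[.514,.0895,.199]
draw("top",t,v,175,138,170,118,4.7,"pics/t3.png")
draw("scene",s,v,228,165,150,125,4.7,"pics/s3.png")
E
```

```text
(no output)
```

View pics/t3.png

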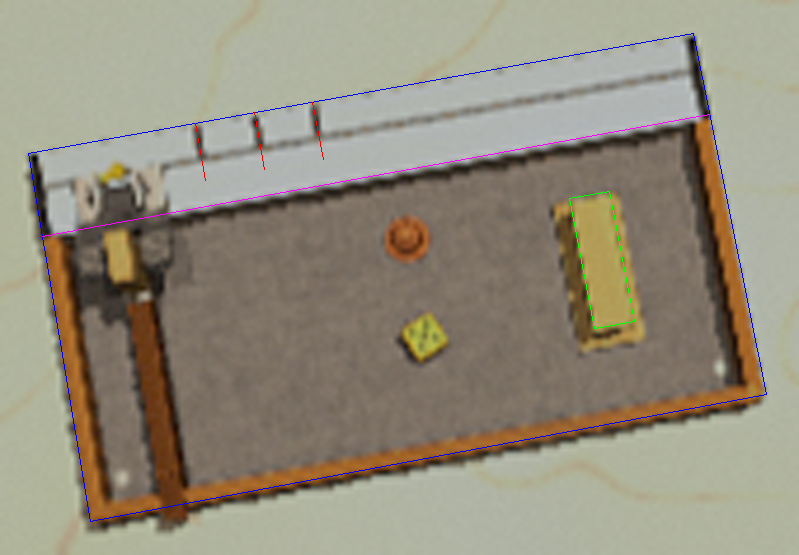

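View pics/s3.png

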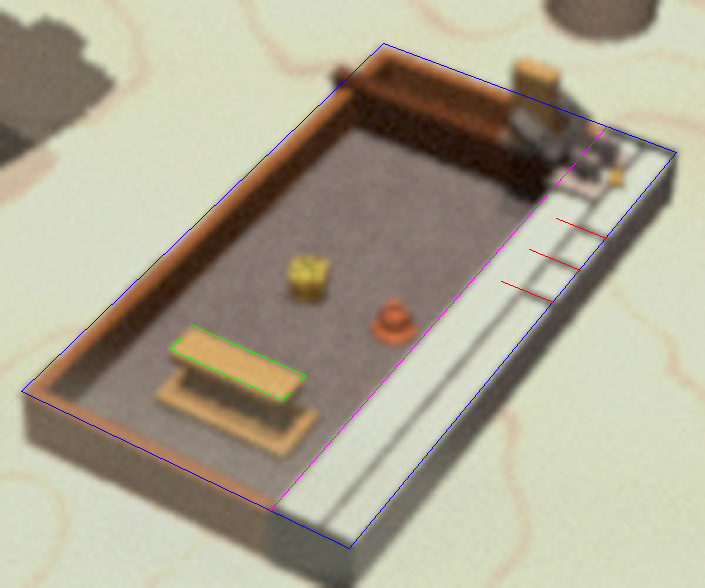

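Run:
```python
from ov import *
t=cv2.imread("pics/top0.png")[:,:,::-1];s=cv2.imread("pics/scene0.png")[:,:,::-1]
v=[.513,.0895,.199]
draw("top",t,v,285,172,36,44,13,"pics/t4.png")
crop(t,285,172,36,44,13,"pics/t4b.png")
a=cv2.imread("pics/t4.png");b=cv2.imread("pics/t4b.png");cv2.imwrite("pics/t4c.png",cv2.resize(np.hstack([a,b]),None,fx=.8,fy=.8))
# owl head (light circle)
ot=(np.array([288,237])+.5)/8-.5+[385,185]; os=(np.array([229,168])+.5)/8-.5+[140,270]
print(ot,os,tri(ot,os))
for z in(.06,.07,.079):print(z,onz("top",*ot,z),onz("scene",*os,z))
p=lambda c:onz("top",*((np.array(c)+.5)/8-.5+[385,185]),.008)
C=[p(c) for c in((208,102),(430,240),(302,452),(82,315))];print("coaster",np.mean(C,0),C)
```

```text
[420.5625 214.1875] [168.1875 290.5625] (array([ 0.48202302, -0.34762765,  0.06572594]), np.float64(0.0028121389402734768))
0.06 [ 0.48189501 -0.35036933  0.06      ] [ 0.47823419 -0.34435405  0.06      ]
0.07 [ 0.48077575 -0.34767513  0.07      ] [ 0.48655399 -0.34822773  0.07      ]
0.079 [ 0.47976841 -0.34525034  0.079     ] [ 0.49404181 -0.35171403  0.079     ]
coaster [ 0.47340746 -0.35263943  0.008     ] [array([ 0.53544616, -0.33660959,  0.008     ]), array([ 0.48738594, -0.41498381,  0.008     ]), array([ 0.41178353, -0.36810837,  0.008     ]), array([ 0.45901419, -0.29085595,  0.008     ])]
```

View pics/t4c.png

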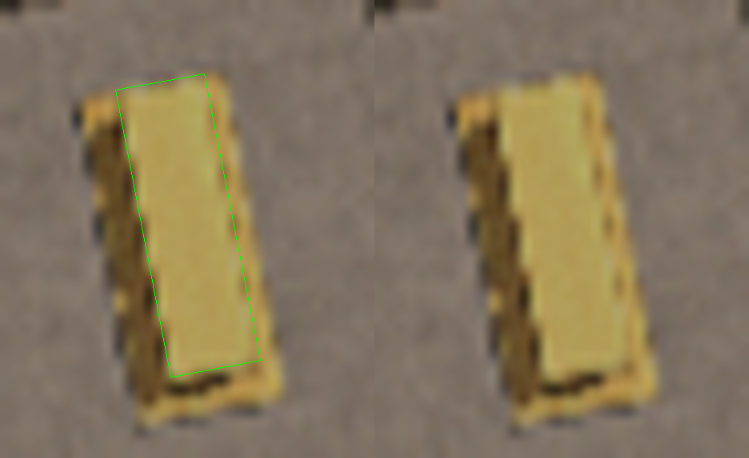

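```bash
cat > owl.py <<'E'
from h import *
def owl(im,n,x,y,w,h,k,c,z0,f):
    big=cv2.resize(im[y:y+h,x:x+w,::-1],None,fx=k,fy=k,interpolation=cv2.INTER_CUBIC)
    a=np.linspace(0,2*np.pi,40)
    for r,z,col in((.0215,0,(255,255,0)),(.026,.010,(0,255,0)),(.026,.043,(0,0,255)),(.001,.071,(255,0,255))):
        X=np.c_[c[0]+r*np.cos(a),c[1]+r*np.sin(a),np.full(40,z0+z)]
        cv2.polylines(big,[np.round((proj(n,X)-[x,y]+.5)*k-.5).astype(int)],True,col,1)
    return big
E
python3 - <<'E'
from owl import *
t=cv2.imread("pics/top0.png")[:,:,::-1];s=cv2.imread("pics/scene0.png")[:,:,::-1]
c=(.480,-.350)
a=owl(t,"top",390,185,60,60,6.5,c,.008,0);b=owl(s,"scene",140,270,60,60,6.5,c,.008,0)
cv2.imwrite("pics/o1.png",np.hstack([a,b]))
E
```

```text
(no output)
```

View pics/o1.png

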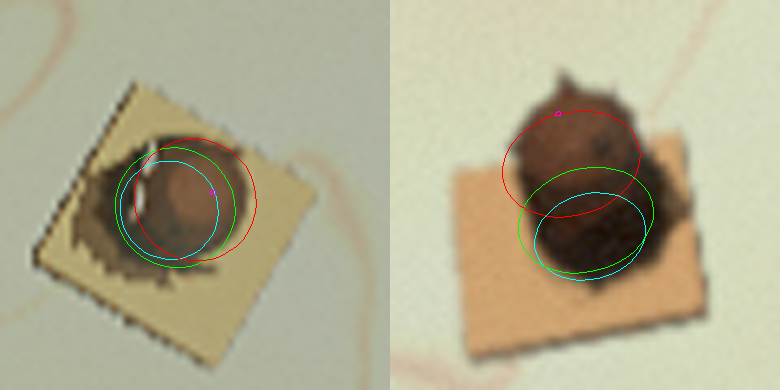

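Run:
```python
from owl import *
t=cv2.imread("pics/top0.png")[:,:,::-1];s=cv2.imread("pics/scene0.png")[:,:,::-1]
R=[]
for c in((.478,-.346),(.481,-.346)):
    R.append(np.hstack([owl(t,"top",390,185,60,50,6,c,.008,0),owl(s,"scene",140,275,60,50,6,c,.008,0)]))
cv2.imwrite("pics/o2.png",np.vstack(R)[:600])
```

```text
(no output)
```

View pics/o2.png

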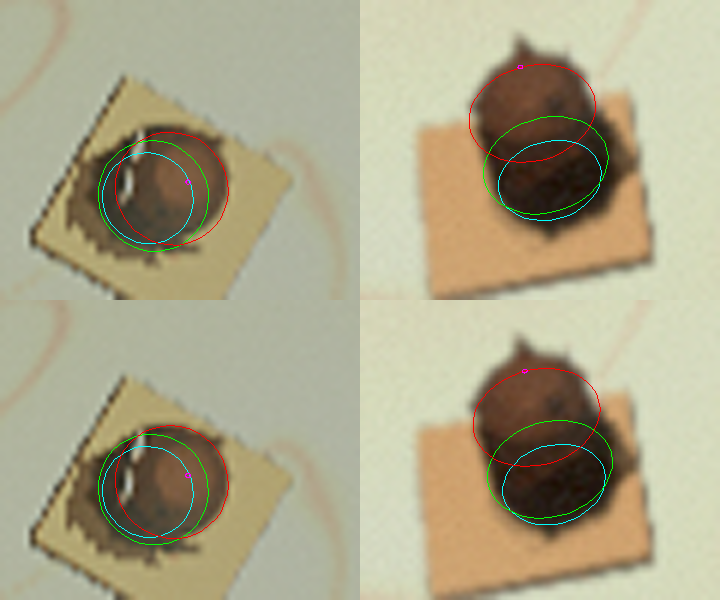

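>>> play_rows(motion=[[-15, 5, -5, 0, 88], [-45, 15, -14, 1, 88], [-80, 25, -25, 2, 88], [-118, 35, -37, 3, 88], [-156, 45, -48, 4, 88], [-194, 55, -60, 4.35, 88], [-232, 65, -71, 4.35, 88], [-270, 75, -83, 4.35, 88], [-305, 85, -93, 4.35, 88], [-335, 95, -102, 4.35, 88], [-355, 105, -108, 4.35, 88], [-366, 110, -111, 4.35, 88], [-367.5, 110, -111.5, 4.35, 88], [-367.5, 110, -111.5, 4.35, 88]], force=15)

```text
time: 1.27
ee_pos: [0.4794, -0.3451, 0.1387]
tcp_rot: [[-0.98, -0.001, 0.199], [-0.199, 0.002, -0.98], [0.001, -1.0, -0.002]]
ft_force: [-0.7, 0.3, -0.1]
width: 0.999
```

```bash
cat > st.py <<'E'
from h import *
import sys
def go(x,y,z,yaw=.199):
    s=manip.sense();R=s["tcp_rot"];d=np.array([x,y,z])-s["ee_pos"]
    zz=R.T@np.array([np.sin(yaw),-np.cos(yaw),0])
    print("t",round(s["time"],2),"pos",s["ee_pos"].round(4),"F",s["ft_force"].round(2),"w",round(s["width"]*88.1,1),"tilt",R[2].round(4))
    print("shift mm",(R.T@d*1e3).round(1),"turn",np.degrees(np.arctan2(zz[0],zz[2])).round(2))
if len(sys.argv)>3: go(*map(float,sys.argv[1:4]))
E
python3 st.py .4795 -.346 .037; python3 -c "
from h import *
crop(manip.capture('scene'),100,200,150,150,4,'pics/a1.png')"
```

```text
t 1.27 pos [ 0.4794 -0.3451  0.1387] F [-0.67  0.29 -0.12] w 88.0 tilt [ 7.0e-04 -1.0e+00 -2.5e-03]
shift mm [ -0.  101.7   1.2] turn 0.07
```

View pics/a1.png

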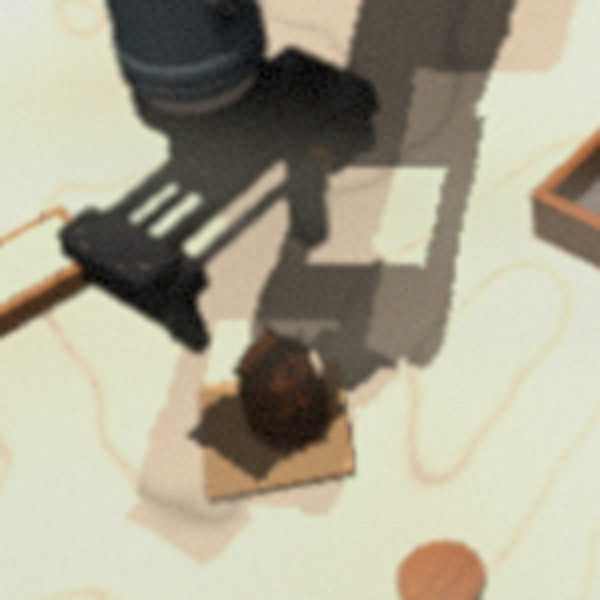

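The open fingers (crop at about (200,330) and (310,230)) straddle the owl at (285,390). Descending.

>>> play_rows(motion=[[0, 8, 0.3, 0, 88], [0, 22, 0.6, 0, 88], [0, 38, 0.9, 0, 88], [0, 54, 1.2, 0, 88], [0, 68, 1.2, 0, 88], [0, 80, 1.2, 0, 88], [0, 90, 1.2, 0, 88], [0, 97, 1.2, 0, 88], [0, 101, 1.2, 0, 88], [0, 102, 1.2, 0, 88], [0, 102, 1.2, 0, 80]])

```text
time: 2.23
ee_pos: [0.4793, -0.3472, 0.0374]
tcp_rot: [[-0.98, -0.0, 0.198], [-0.198, 0.001, -0.98], [0.0, -1.0, -0.001]]
ft_force: [-0.1, -0.0, 0.3]
width: 0.943
```

```bash
python3 st.py .4795 -.346 .037; python3 -c "
from h import *
crop(manip.capture('scene'),100,220,120,120,5,'pics/a2.png')"
```

```text
t 2.23 pos [ 0.4793 -0.3472  0.0374] F [-0.1  -0.02  0.3 ] w 83.1 tilt [ 2.0e-04 -1.0e+00 -1.2e-03]
shift mm [-0.5  0.4 -1.1] turn -0.0
```

View pics/a2.png

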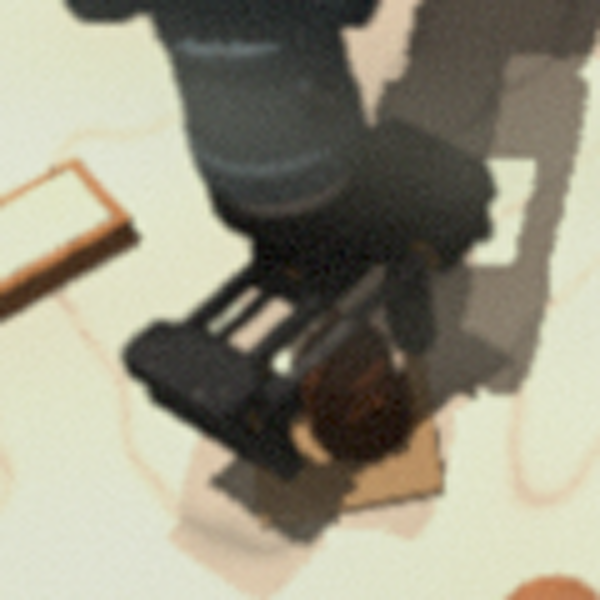

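The owl sits between the fingers, so I'm closing.

>>> play_rows(motion=[[0, 0, -1, 0, 74], [0, 0, -1, 0, 68], [0, 0, -1, 0, 63], [0, 0, -1, 0, 59], [0, 0, -1, 0, 56], [0, 0, -1, 0, 54], [0, 0, -1, 0, 52], [0, 0, -1, 0, 48], [0, 0, -1, 0, 44], [0, 0, -1, 0, 44], [0, 0, -1, 0, 44], [0, 0, -1, 0, 44]])

```text
time: 3.28
ee_pos: [0.4794, -0.3465, 0.0379]
tcp_rot: [[-0.98, 0.0, 0.198], [-0.198, 0.001, -0.98], [-0.0, -1.0, -0.0]]
ft_force: [-1.0, -1.0, 0.8]
width: 0.583
```

```bash
python3 st.py .4795 -.346 .037
```

```text
t 3.28 pos [ 0.4794 -0.3465  0.0379] F [-1.01 -0.99  0.81] w 51.4 tilt [-3.e-04 -1.e+00 -5.e-04]
shift mm [-0.2  0.9 -0.4] turn 0.0
```

>>> play_rows(motion=[[0, -3, 0, 0, 44], [0, -10, 0, 0, 44], [0, -22, 0, 0, 44], [0, -38, 0, 0, 44], [0, -56, 0, 0, 44], [0, -74, 0, 0, 44], [0, -88, 0, 0, 44], [0, -96, 0, 0, 44], [0, -100, 0, 0, 44], [0, -100, 0, 0, 44]])

```text
time: 4.12
ee_pos: [0.4798, -0.3469, 0.1392]
tcp_rot: [[-0.98, 0.002, 0.198], [-0.198, -0.001, -0.98], [-0.001, -1.0, 0.001]]
ft_force: [0.3, 0.9, -3.0]
width: 0.586
```

```bash
python3 st.py .537 -.0276 .138;  python3 -c "
from owl import *
s=manip.sense()['ee_pos'];c=s[:2]
a=owl(manip.capture('scene'),'scene',110,200,90,90,6,c,s[2]-.03,0);cv2.imwrite('pics/a3.png',a)"
```

```text
t 4.12 pos [ 0.4798 -0.3469  0.1392] F [ 0.29  0.89 -3.05] w 51.6 tilt [-0.0013 -1.      0.0012]
shift mm [-119.3    1.  -301.7] turn 0.01
```

View pics/a3.png

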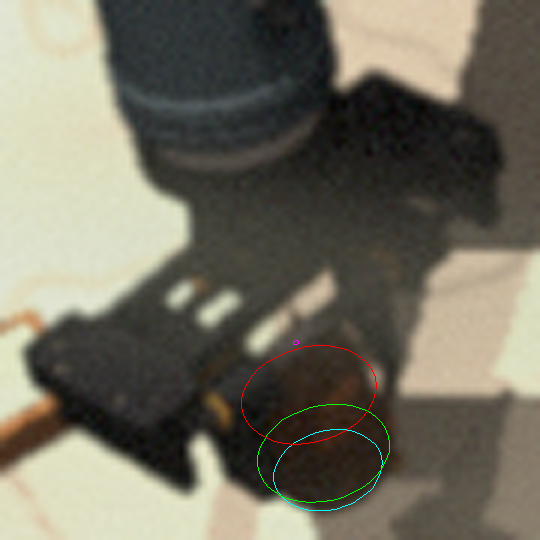

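>>> play_rows(motion=[[-3, 0, -8, 0, 44], [-10, 0, -26, 0, 44], [-20, 0, -51, 0, 44], [-32, 0, -81, 0, 44], [-45, 0, -113, 0, 44], [-58, 0, -146, 0, 44], [-71, 0, -179, 0, 44], [-83, 0, -211, 0, 44], [-95, 0, -241, 0, 44], [-105, 0, -266, 0, 44], [-112, 0, -285, 0, 44], [-117, 0, -296, 0, 44], [-119, 0, -301, 0, 44], [-119.3, 0, -301.7, 0, 44], [-119.3, 0, -301.7, 0, 44]])

```text
time: 5.42
ee_pos: [0.5364, -0.0275, 0.1378]
tcp_rot: [[-0.98, -0.0, 0.198], [-0.198, 0.0, -0.98], [0.0, -1.0, -0.0]]
ft_force: [-0.2, -0.3, -2.1]
width: 0.586
```

```bash
python3 st.py .537 -.0276 .079;  python3 -c "
from owl import *
s=manip.sense()['ee_pos'];c=s[:2]
S=manip.capture('scene');T=manip.capture('top')
a=owl(S,'scene',235,165,110,110,5,c,s[2]-.03,0);cv2.imwrite('pics/a4.png',a)
crop(T,250,150,110,110,5,'pics/a5.png')"
```

```text
t 5.42 pos [ 0.5364 -0.0275  0.1378] F [-0.19 -0.34 -2.06] w 51.6 tilt [ 3.e-04 -1.e+00 -2.e-04]
shift mm [-0.6 58.8  0.2] turn 0.01
```

View pics/a4.png

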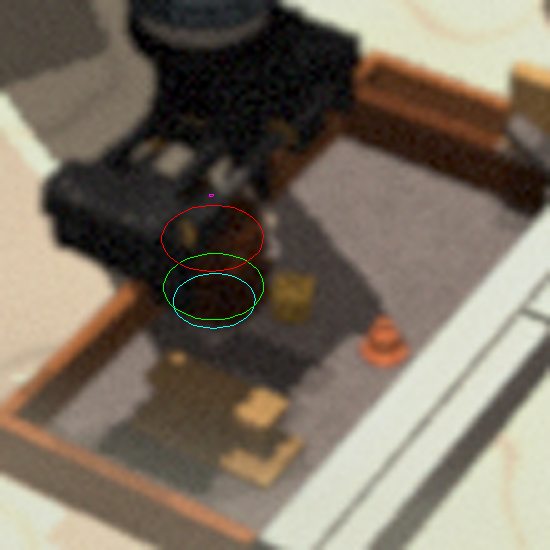

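View pics/a5.png

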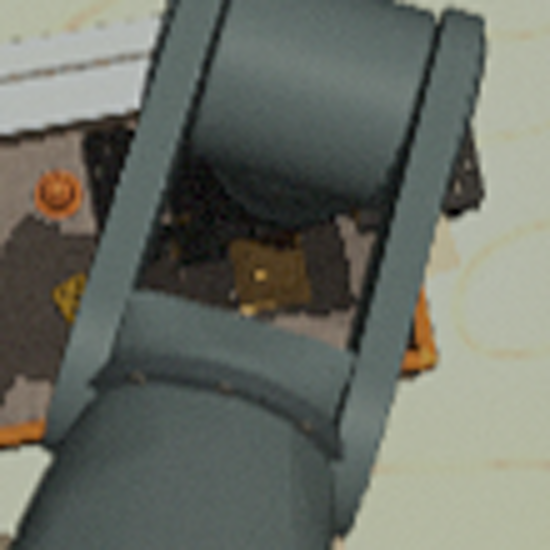

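```bash
python3 -c "
from owl import *
s=manip.sense()['ee_pos']
S=manip.capture('scene');cv2.imwrite('pics/raw5.png',S[:,:,::-1])
S=(255*(S/255.)**.45).astype(np.uint8)
a=owl(S,'scene',250,190,60,55,10,s[:2],s[2]-.03,0);b=owl(S,'scene',250,190,60,55,10,[0,0],5,0)
cv2.imwrite('pics/a6.png',np.hstack([a,b])[:, :].copy() if 0 else cv2.resize(np.hstack([a,b]),(800,367)))"
```

```text
(no output)
```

View pics/a6.png

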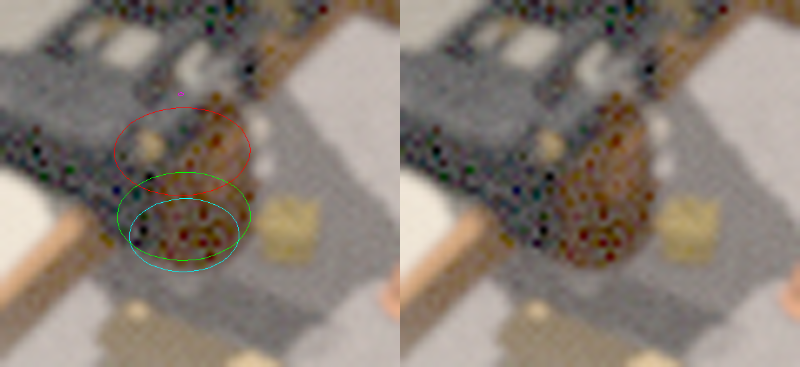

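>>> play_rows(motion=[[0, 4, 0, 0, 44], [0, 12, 0, 0, 44], [-0.4, 24, 0, 0, 44], [-0.4, 36, 0, 0, 44], [-0.4, 46, 0, 0, 44], [-0.4, 52, 0, 0, 44], [-0.4, 55, 0, 0, 44], [-0.4, 56, 0, 0, 44], [-0.4, 56, 0, 0, 44]])

```text
time: 6.32
ee_pos: [0.5369, -0.0281, 0.0819]
tcp_rot: [[-0.981, -0.0, 0.196], [-0.196, 0.0, -0.981], [0.0, -1.0, -0.0]]
ft_force: [-0.7, 0.8, -1.9]
width: 0.584
```

```bash
python3 st.py .537 -.0276 .078;  python3 -c "
from owl import *
s=manip.sense()['ee_pos']
S=manip.capture('scene')
S=(255*(S/255.)**.6).astype(np.uint8)
crop(S,240,190,80,75,8,'pics/a7.png')"
```

```text
t 6.32 pos [ 0.5369 -0.0281  0.0819] F [-0.7   0.78 -1.93] w 51.5 tilt [ 1.e-04 -1.e+00 -2.e-04]
shift mm [-0.2  3.9 -0.5] turn -0.08
```

View pics/a7.png

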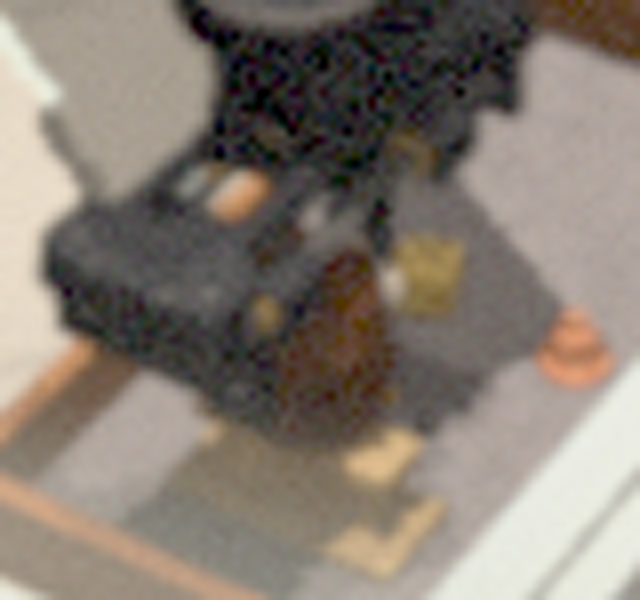

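>>> play_rows(motion=[[0, 0.7, -0.4, 0, 44], [0, 1.4, -0.4, 0, 44], [0, 2, -0.4, 0, 44], [0, 2.5, -0.4, 0, 44], [0, 3, -0.4, 0, 44], [0, 3, -0.4, 0, 44]])

```text
time: 6.87
ee_pos: [0.5371, -0.0278, 0.0793]
tcp_rot: [[-0.981, 0.001, 0.196], [-0.196, -0.0, -0.981], [-0.001, -1.0, 0.0]]
ft_force: [-0.6, 0.8, -2.4]
width: 0.583
```

```bash
python3 st.py .537 -.0276 .078
```

```text
t 6.87 pos [ 0.5371 -0.0278  0.0793] F [-0.57  0.83 -2.42] w 51.4 tilt [-6.e-04 -1.e+00  1.e-04]
shift mm [ 0.1  1.3 -0.2] turn -0.07
```

>>> play_rows(motion=[[0, 0.4, 0, 0, 44], [0, 0.8, 0, 0, 44], [0, 1.2, 0, 0, 44], [0, 1.2, 0, 0, 44]])

```text
time: 7.2
ee_pos: [0.537, -0.0278, 0.078]
tcp_rot: [[-0.981, 0.0, 0.196], [-0.196, 0.0, -0.981], [-0.0, -1.0, 0.0]]
ft_force: [0.2, -0.6, -1.9]
width: 0.587
```

```bash
python3 st.py .537 -.0276 .078
```

```text
t 7.2 pos [ 0.537  -0.0278  0.078 ] F [ 0.16 -0.58 -1.94] w 51.7 tilt [-4.e-04 -1.e+00  0.e+00]
shift mm [-0.  -0.  -0.2] turn -0.08
```

Not touching yet, so I'll creep down further.

>>> play_rows(motion=[[0, 0.4, 0, 0, 44], [0, 0.8, 0, 0, 44], [0, 0.8, 0, 0, 44]])

```text
time: 7.45
ee_pos: [0.5371, -0.0278, 0.0778]
tcp_rot: [[-0.981, 0.001, 0.197], [-0.197, -0.0, -0.981], [-0.0, -1.0, 0.0]]
ft_force: [-3.1, 0.4, 4.7]
width: 0.586
```

>>> play_rows(motion=[[0, 0.3, 0, 0, 44], [0, 0.6, 0, 0, 44], [0, 0.6, 0, 0, 44]])

```text
time: 7.7
ee_pos: [0.5372, -0.0278, 0.0778]
tcp_rot: [[-0.98, 0.001, 0.197], [-0.197, -0.0, -0.98], [-0.001, -1.0, 0.0]]
ft_force: [-4.0, 1.0, 6.4]
width: 0.581
```

```bash
python3 st.py .537 -.0276 .078
```

```text
t 7.7 pos [ 0.5372 -0.0278  0.0778] F [-3.98  0.99  6.39] w 51.2 tilt [-6.e-04 -1.e+00  2.e-04]
shift mm [ 0.2 -0.2 -0.3] turn -0.06
```

>>> play_rows(motion=[[0, -0.3, 0, 0, 50], [0, -0.3, 0, 0, 52], [0, -0.3, 0, 0, 53], [0, -0.3, 0, 0, 54], [0, -0.3, 0, 0, 56], [0, -0.3, 0, 0, 59], [0, -0.3, 0, 0, 64], [0, -0.3, 0, 0, 70], [0, -0.3, 0, 0, 76], [0, -0.3, 0, 0, 82], [0, -0.3, 0, 0, 88], [0, -0.3, 0, 0, 88]])

```text
time: 8.7
ee_pos: [0.5372, -0.0278, 0.0781]
tcp_rot: [[-0.98, 0.001, 0.197], [-0.197, -0.0, -0.98], [-0.001, -1.0, 0.0]]
ft_force: [0.1, 0.1, 1.0]
width: 0.998
```

```bash
python3 st.py .537 -.0276 .078;  python3 -c "
from owl import *
S=manip.capture('scene')
S=(255*(S/255.)**.6).astype(np.uint8)
crop(S,240,190,80,75,8,'pics/a8.png')"
```

```text
t 8.7 pos [ 0.5372 -0.0278  0.0781] F [0.11 0.1  0.97] w 87.9 tilt [-5.e-04 -1.e+00  3.e-04]
shift mm [ 0.2  0.1 -0.3] turn -0.06
```

View pics/a8.png

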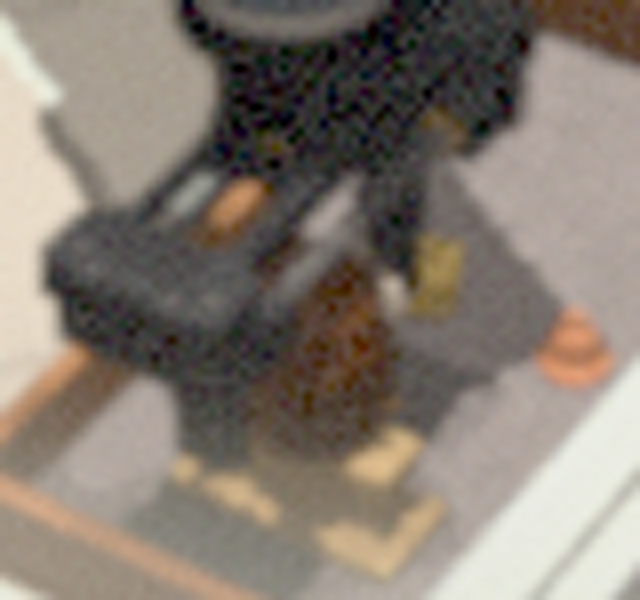

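The owl stands on the bar, its foot at about (330,450) in the crop. Next I raise the arm straight up and move towards the gate.

>>> play_rows(motion=[[0, -4, 0, 0, 88], [0, -12, 0, 0, 88], [0, -26, 0, 0, 88], [0, -44, 0, 0, 88], [0, -64, 0, 0, 88], [0, -84, 0, 0, 88], [0, -100, 0, 0, 88], [0, -108, 0, 0, 88], [0, -110, 0, 0, 88], [0, -110, 0, 0, 88]])

```text
time: 9.58
ee_pos: [0.5374, -0.0279, 0.1887]
tcp_rot: [[-0.98, 0.002, 0.197], [-0.197, -0.0, -0.98], [-0.002, -1.0, 0.001]]
ft_force: [-0.8, 0.8, -0.5]
width: 1.002
```

```bash
python3 st.py .5278 .2454 .16
```

```text
t 9.58 pos [ 0.5374 -0.0279  0.1887] F [-0.8   0.76 -0.47] w 88.3 tilt [-1.6e-03 -1.0e+00  8.0e-04]
shift mm [ -44.3   28.5 -269.8] turn -0.06
```

Run:
```python
from ov import *
t=cv2.imread("pics/top0.png")[:,:,::-1];s=cv2.imread("pics/scene0.png")[:,:,::-1]
v=[.513,.0895,.199]
out=[]
for n,im,x,y in(("top",t,185,165),("scene",s,325,165)):
    k=8;big=cv2.resize(im[y:y+60,x:x+50,::-1],None,fx=k,fy=k,interpolation=cv2.INTER_CUBIC)
    for z,c in((108,(0,0,255)),(46,(0,255,0))):
        q=(proj(n,pw(v,[(60,157,z),(60,143,z),(30,143,z),(30,157,z)]))-[x,y]+.5)*k-.5
        cv2.polylines(big,[np.round(q).astype(int)],True,c,1)
    q=(proj(n,pw(v,[(95,150,40),(115,150,40)]))-[x,y]+.5)*k-.5
    cv2.polylines(big,[np.round(q).astype(int)],False,(255,0,0),1)
    out.append(big)
cv2.imwrite("pics/g1.png",np.hstack(out))
```

```text
(no output)
```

View pics/g1.png

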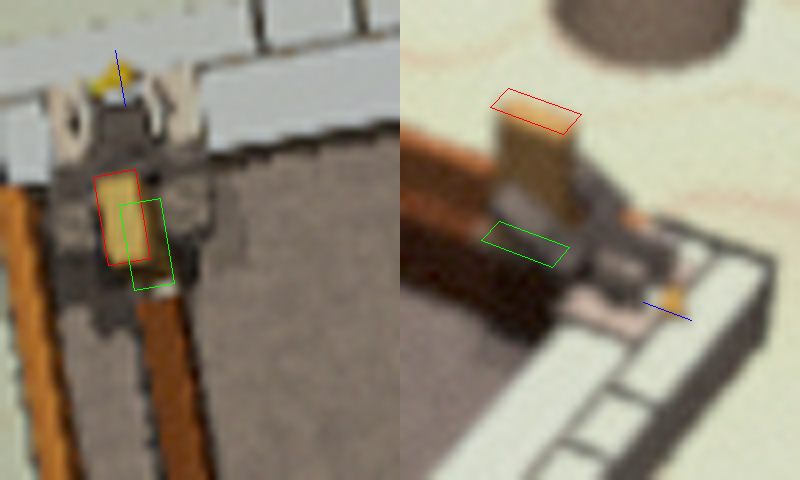

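The drawn grip outline matches both views, so the grip is near pen (45,150). Moving above it.

>>> play_rows(motion=[[-2, 1, -8, 0, 88], [-5, 3, -24, 0, 88], [-9, 6, -48, 0, 88], [-14, 9, -78, 0, 88], [-19, 12, -110, 0, 88], [-24, 16, -143, 0, 88], [-29, 19, -176, 0, 88], [-34, 22, -206, 0, 88], [-39, 25, -233, 0, 88], [-42, 27, -254, 0, 88], [-44, 28, -266, 0, 88], [-44.3, 28.5, -269.8, 0, 88], [-44.3, 28.5, -269.8, 0, 88]])

```text
time: 10.67
ee_pos: [0.527, 0.2459, 0.159]
tcp_rot: [[-0.98, 0.0, 0.198], [-0.198, -0.001, -0.98], [0.0, -1.0, 0.001]]
ft_force: [-0.3, -0.1, -0.8]
width: 0.999
```

```bash
python3 st.py .5278 .2454 .101;  python3 -c "
from owl import *
S=manip.capture('scene');T=manip.capture('top')
cv2.imwrite('pics/rs9.png',S[:,:,::-1]);cv2.imwrite('pics/rt9.png',T[:,:,::-1])
c=(.5375,-.0278)
a=owl(S,'scene',240,190,75,75,5.3,c,.048,0);b=owl(T,'top',275,165,75,75,5.3,c,.048,0)
cv2.imwrite('pics/a9.png',np.hstack([a,b]))
crop(S,290,140,110,90,6,'pics/a10.png')"
```

```text
t 10.67 pos [0.527  0.2459 0.159 ] F [-0.28 -0.11 -0.79] w 88.0 tilt [ 2.e-04 -1.e+00  1.e-03]
shift mm [-0.7 58.   0.6] turn 0.02
```

View pics/a9.png

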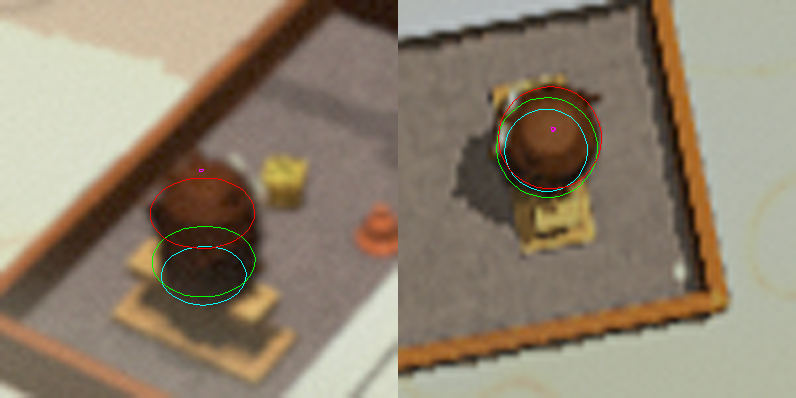

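View pics/a10.png

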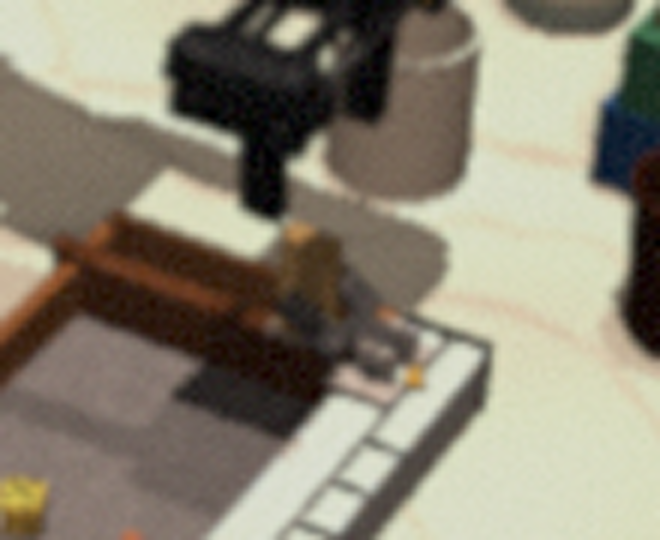

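The owl is upright at the middle of the bar in both views: the rings I drew at its model position fit to about 1 mm. The fingers hang over the grip (crop, about (310,240)). Lowering until the tips are just above the tines, then closing.

>>> play_rows(motion=[[-0.7, 4, 0.6, 0, 88], [-0.7, 12, 0.6, 0, 88], [-0.7, 24, 0.6, 0, 80], [-0.7, 36, 0.6, 0, 70], [-0.7, 46, 0.6, 0, 60], [-0.7, 53, 0.6, 0, 50], [-0.7, 57, 0.6, 0, 44], [-0.7, 58, 0.6, 0, 40], [-0.7, 58, 0.6, 0, 36]], force=10)

```text
time: 11.52
ee_pos: [0.5285, 0.2441, 0.1012]
tcp_rot: [[-0.981, 0.0, 0.196], [-0.196, -0.001, -0.981], [-0.0, -1.0, 0.001]]
ft_force: [-0.6, 0.5, -0.1]
width: 0.498
```

```bash
python3 st.py .5278 .2454 .101;  python3 -c "
from owl import *
S=manip.capture('scene')
S=(255*(S/255.)**.6).astype(np.uint8)
crop(S,310,150,70,70,8,'pics/a11.png')"
```

```text
t 11.52 pos [0.5285 0.2441 0.1012] F [-0.56  0.54 -0.06] w 43.9 tilt [-3.0e-04 -1.0e+00  1.3e-03]
shift mm [ 0.4  0.2 -1.4] turn -0.08
```

View pics/a11.png

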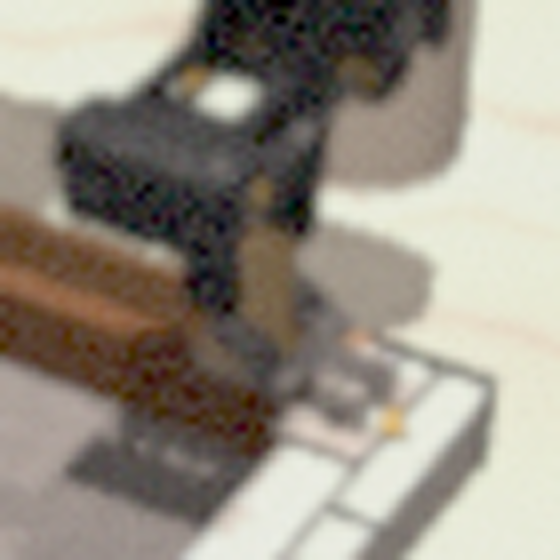

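The finger is in front of the grip (crop, about (265,280)). Closing.

>>> play_rows(motion=[[0, 0, -1.4, 0, 34], [0, 0, -1.4, 0, 28], [0, 0, -1.4, 0, 23], [0, 0, -1.4, 0, 19], [0, 0, -1.4, 0, 16], [0, 0, -1.4, 0, 13], [0, 0, -1.4, 0, 8], [0, 0, -1.4, 0, 8], [0, 0, -1.4, 0, 8], [0, 0, -1.4, 0, 8]], force=12)

```text
time: 12.4
ee_pos: [0.5288, 0.2449, 0.102]
tcp_rot: [[-0.981, 0.002, 0.196], [-0.196, -0.002, -0.981], [-0.001, -1.0, 0.002]]
ft_force: [-0.4, -5.5, 2.7]
width: 0.159
```

```bash
python3 st.py .5278 .2454 .101
```

```text
t 12.4 pos [0.5288 0.2449 0.102 ] F [-0.39 -5.47  2.7 ] w 14.0 tilt [-0.0012 -1.      0.0022]
shift mm [ 0.9  1.  -0.7] turn -0.09
```

>>> play_rows(motion=[[0, 0, 3, 0, 8], [0, 0, 8, 0, 8], [0, 0, 15, 0, 8], [0, 0, 23, 0, 8], [0, 0, 32, 0, 8], [0, 0, 41, 0, 8], [0, 0, 50, 0, 8], [0, 0, 59, 0, 8], [0, 0, 67, 0, 8], [0, 0, 74, 0, 8], [0, 0, 79, 0, 8], [0, 0, 82, 0, 8], [0, 0, 83, 0, 8], [0, 0, 83, 0, 8]])

```text
time: 13.57
ee_pos: [0.545, 0.1633, 0.102]
tcp_rot: [[-0.981, 0.001, 0.196], [-0.196, -0.002, -0.981], [-0.001, -1.0, 0.002]]
ft_force: [1.5, 3.9, -2.1]
width: 0.158
```

```bash
cat > look.py <<'E'
from ov import *
f=sys.argv[1]
s=manip.sense();p=s["ee_pos"];v=[.513,.0895,.199];c,sn=np.cos(v[2]),np.sin(v[2])
d=p[:2]-v[:2];print("t",s["time"],"TCP pen mm",(np.array([c*d[0]+sn*d[1],-sn*d[0]+c*d[1]])*1e3).round(1),p.round(4),"F",s["ft_force"].round(2),"w",round(s["width"]*88.1,1),s["tcp_rot"][2].round(4))
S=manip.capture("scene");T=manip.capture("top")
cv2.imwrite(f"pics/{f}_S.png",S[:,:,::-1]);cv2.imwrite(f"pics/{f}_T.png",T[:,:,::-1])
A=cv2.resize(S[180:240,310:370,::-1],(480,480),interpolation=cv2.INTER_CUBIC)
B=cv2.resize(T[140:200,190:250,::-1],(480,480),interpolation=cv2.INTER_CUBIC)
cv2.imwrite(f"pics/{f}.png",cv2.resize(np.hstack([A,B]),(800,400)))
E
python3 look.py b1
```

```text
t 13.5667 TCP pen mm [46. 66.] [0.545  0.1633 0.102 ] F [ 1.51  3.9  -2.12] w 13.9 [-0.001  -1.      0.0022]
```

View pics/b1.png

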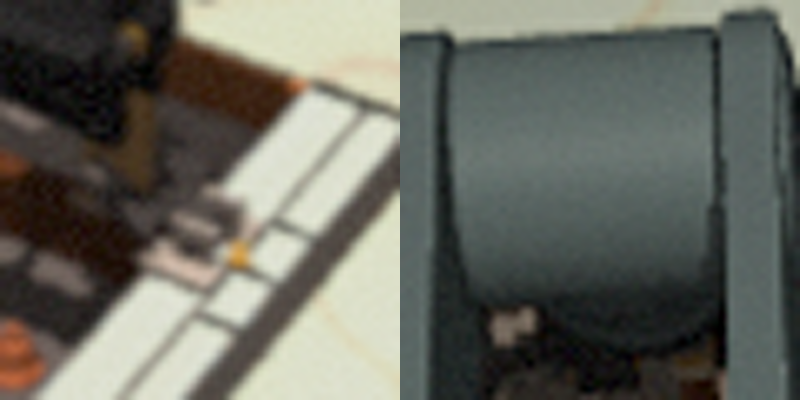

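```bash
cat > ptr.py <<'E'
from ov import *
v=[.513,.0895,.199]
def cen(f,box,show=False):
    im=cv2.imread(f).astype(float);x,y,w,h=box
    c=im[y:y+h,x:x+w];b,g,r=c[...,0],c[...,1],c[...,2]
    # yellow: min(r,g)-b high
    yl=np.clip(np.minimum(r,g*1.25)-b-55,0,None)
    n,l,st,ce=cv2.connectedComponentsWithStats((yl>0).astype(np.uint8))
    if show: print([(st[i].tolist(),ce[i].round(1).tolist()) for i in range(1,n)])
    i=1+np.argmax(st[1:,4]);wgt=yl*(l==i);Y,X=np.mgrid[:h,:w]
    return np.array([(wgt*X).sum()/wgt.sum()+x,(wgt*Y).sum()/wgt.sum()+y]),st[i,4]
def pen(n,uv,z):
    d=onz(n,*uv,z)[:2]-v[:2];c,s=np.cos(v[2]),np.sin(v[2]);return np.array([c*d[0]+s*d[1],-s*d[0]+c*d[1]])*1e3
E
python3 - <<'E'
from ptr import *
a,_=cen("pics/scene0.png",(348,194,20,16),1);print(a,pen("scene",a,.042))
b,_=cen("pics/b1_S.png",(338,210,20,16),1);print(b,pen("scene",b,.042))
im=cv2.imread("pics/b1_S.png")
crop(im[:,:,::-1],330,200,40,40,15,"pics/b2.png")
E
```

```text
[([9, 7, 4, 4, 11], [10.4, 8.5])]
[358.50567686 202.24366812] [105.08263392 153.59975979]
[([6, 6, 4, 4, 13], [7.4, 7.8])]
[345.3627159  217.75699821] [105.00605732  70.25515015]
```

View pics/b2.png

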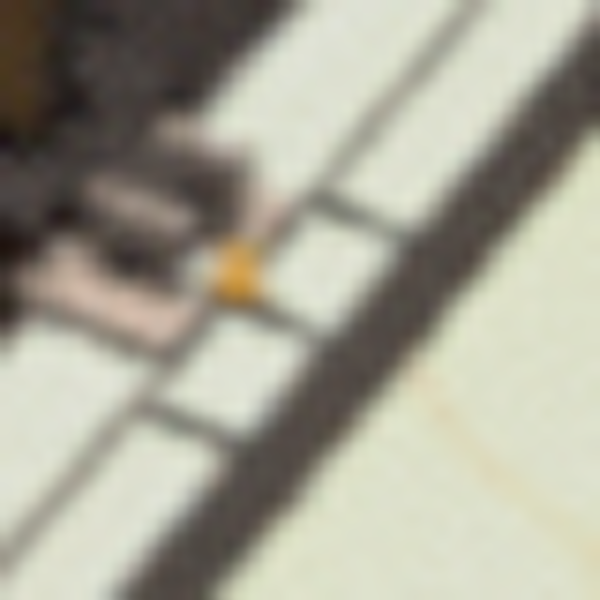

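Run:
```python
from ptr import *
a,_=cen("pics/scene0.png",(348,194,20,16))
t,_=cen("pics/top0.png",(192,168,18,12),1)
X,e=tri(t,a);d=X[:2]-v[:2];c,s=np.cos(v[2]),np.sin(v[2])
print(t,X,e,"pen",(c*d[0]+s*d[1])*1e3,(-s*d[0]+c*d[1])*1e3)
for z in(.04,.045,.05,.055):print(z,pen("top",t,z),pen("scene",a,z))
# marks: darkness profile along pen y at pen x=110..123 in both initial views
for n in("top","scene"):
    im=cv2.cvtColor(cv2.imread(f"pics/{n}0.png"),cv2.COLOR_BGR2GRAY).astype(np.float32)
    ys=np.arange(15,120,.5);acc=0
    for x in(111,114,117,120):
        q=proj(n,pw(v,np.c_[np.full(len(ys),x),ys,np.full(len(ys),40)])).astype(np.float32)
        acc=acc+cv2.remap(im,q[:,0].reshape(1,-1),q[:,1].reshape(1,-1),cv2.INTER_LINEAR)[0]
    acc=acc/4
    for m in(30,65,100):
        k=abs(ys-m)<12;w=np.clip(np.median(acc[k])-8-acc[k],0,None);print(n,m,(w*ys[k]).sum()/w.sum())
```

```text
[([4, 5, 6, 4, 13], [6.5, 6.5])]
[198.88340236 174.30837846] [0.58605631 0.25919521 0.04305092] 0.001221052928724298 pen 105.16142743299112 151.90379064777503
0.04 [105.26925599 151.89524413] [104.11739405 155.89817266]
0.045 [104.23360054 151.34542265] [106.53049374 150.15214049]
0.05 [103.19794509 150.79560117] [108.94359342 144.40610833]
0.055 [102.16228965 150.24577968] [111.35669311 138.66007616]
top 30 29.816302880557085
top 65 64.78383700163275
top 100 99.92644768849291
scene 30 29.103335512036463
scene 65 64.43476212409081
scene 100 99.38064220631149
```

>>> play_rows(motion=[[0, 0, 0.8, 0, 8], [0, 0, 1.6, 0, 8], [0, 0, 1.6, 0, 8], [0, 0, 1.6, 0, 8]])

```text
time: 14.0
ee_pos: [0.5452, 0.1623, 0.102]
tcp_rot: [[-0.98, 0.001, 0.197], [-0.197, -0.002, -0.98], [-0.001, -1.0, 0.002]]
ft_force: [0.4, 3.5, -2.5]
width: 0.158
```

```bash
cat > m.py <<'E'
from ptr import *
f=sys.argv[1]
b,n=cen(f"pics/{f}_S.png",(335,208,22,20));a=np.array([358.50567686,202.24366812])
print("slide mm",pen("scene",a,.043)[1]-pen("scene",b,.043)[1],b,n)
E
python3 look.py b3; python3 m.py b3
```

```text
t 14.0 TCP pen mm [46.  64.9] [0.5452 0.1623 0.102 ] F [ 0.38  3.52 -2.52] w 13.9 [-0.0011 -1.      0.0021]
slide mm 84.37083528913303 [345.31212121 218.02606061] 11
```

>>> play_rows(motion=[[0, 0, 1.0, 0, 8], [0, 2, 1.0, 0, 8], [0, 4, 1.0, 0, 8], [0, 7, 1.0, 0, 8], [0, 10, 1.0, 0, 8], [0, 12, 1.0, 0, 8], [0, 12, 1.0, 0, 8]], force=6)

```text
time: 14.68
ee_pos: [0.5469, 0.1612, 0.0918]
tcp_rot: [[-0.98, 0.005, 0.197], [-0.197, -0.002, -0.98], [-0.004, -1.0, 0.003]]
ft_force: [-0.2, 2.8, 8.0]
width: 0.157
```

```bash
python3 look.py b4; python3 m.py b4
```

```text
t 14.6833 TCP pen mm [47.4 63.6] [0.5469 0.1612 0.0918] F [-0.17  2.84  7.98] w 13.9 [-0.0041 -1.      0.0026]
slide mm 85.7006265125656 [345.07089337 218.27492795] 12
```

View pics/b4.png

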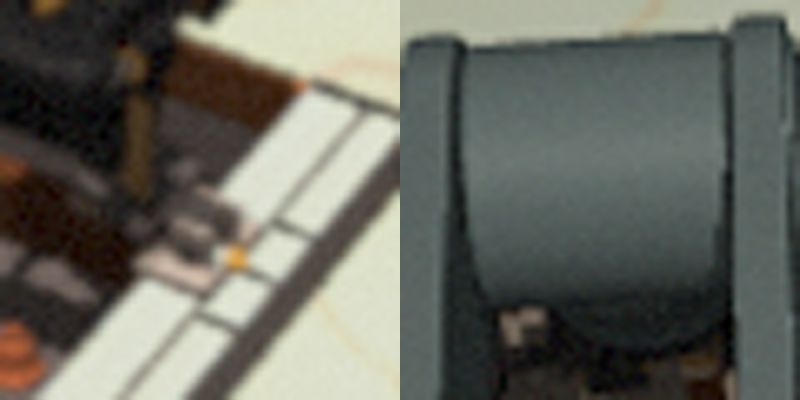

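>>> play_rows(motion=[[0.5, 2, -0.3, 0, 8], [1, 4, -0.6, 0, 8], [1, 6, -0.6, 0, 8], [1, 8, -0.6, 0, 8], [1, 10, -0.6, 0, 8], [1, 10, -0.6, 0, 8]], force=6)

```text
time: 15.28
ee_pos: [0.5473, 0.1616, 0.0837]
tcp_rot: [[-0.98, 0.008, 0.197], [-0.197, -0.002, -0.98], [-0.007, -1.0, 0.003]]
ft_force: [-1.0, 3.1, 7.3]
width: 0.158
```

```bash
python3 look.py b5; python3 m.py b5
```

```text
t 15.2833 TCP pen mm [47.9 63.9] [0.5473 0.1616 0.0837] F [-0.98  3.09  7.25] w 13.9 [-0.0073 -1.      0.0032]
slide mm 85.6536571911176 [345.09934171 218.27408737] 11
```

>>> play_rows(motion=[[0.7, 2, -0.3, 0, 8], [1.5, 4, -0.5, 0, 8], [1.5, 6, -0.5, 0, 8], [1.5, 8, -0.5, 0, 8], [1.5, 10, -0.5, 0, 8], [1.5, 12, -0.5, 0, 8], [1.5, 12, -0.5, 0, 8]], force=6)

```text
time: 15.97
ee_pos: [0.5473, 0.1618, 0.0743]
tcp_rot: [[-0.98, 0.011, 0.197], [-0.197, -0.002, -0.98], [-0.01, -1.0, 0.004]]
ft_force: [-3.4, 1.3, 14.6]
width: 0.16
```

```bash
python3 look.py b6; python3 m.py b6
```

```text
t 15.9667 TCP pen mm [47.9 64.1] [0.5473 0.1618 0.0743] F [-3.44  1.26 14.55] w 14.1 [-0.0101 -0.9999  0.0038]
slide mm 85.39296454956094 [345.13648124 218.22121604] 11
```

View pics/b6.png

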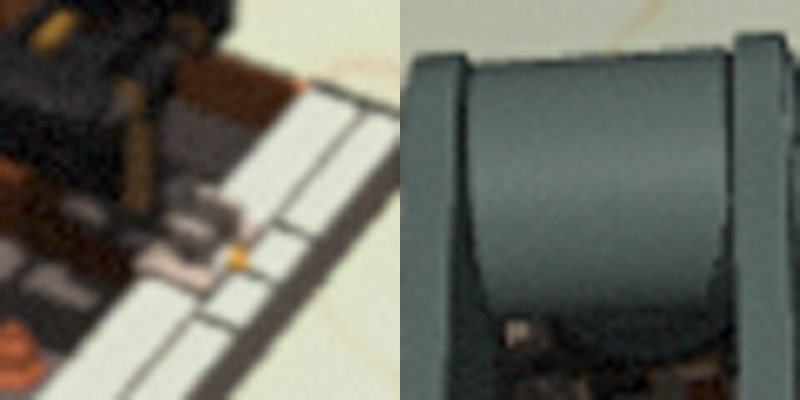

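>>> play_rows(motion=[[0.5, 2, 0, 0, 8], [1, 4, 0, 0, 8], [1, 6, 0, 0, 8], [1, 8, 0, 0, 8], [1, 10, 0, 0, 8], [1, 10, 0, 0, 8]], force=6)

```text
time: 16.57
ee_pos: [0.5469, 0.1617, 0.0669]
tcp_rot: [[-0.98, 0.011, 0.197], [-0.197, -0.002, -0.98], [-0.011, -1.0, 0.004]]
ft_force: [-8.0, 2.7, 17.9]
width: 0.161
```

```bash
python3 look.py b7; python3 m.py b7
```

```text
t 16.5667 TCP pen mm [47.5 64. ] [0.5469 0.1617 0.0669] F [-7.98  2.69 17.94] w 14.2 [-0.0108 -0.9999  0.0041]
slide mm 85.53601269251695 [345.10142349 218.24436536] 11
```

>>> play_rows(motion=[[0, 2, 0, 0, 8], [0, 3, 0, 0, 8], [0, 4, 0, 0, 8], [0, 4, 0, 0, 8], [0, 4, 0, 0, 8]], force=6)

```text
time: 17.08
ee_pos: [0.547, 0.1617, 0.0664]
tcp_rot: [[-0.98, 0.011, 0.198], [-0.198, -0.002, -0.98], [-0.01, -1.0, 0.004]]
ft_force: [-14.9, 0.6, 29.2]
width: 0.159
```

```bash
python3 look.py b8; python3 m.py b8; python3 -c "
import cv2;from h import *
S=cv2.imread('pics/b8_S.png')[:,:,::-1];S=(255*(S/255.)**.6).astype(np.uint8);crop(S,305,170,65,65,9,'pics/b9.png')"
```

```text
t 17.0833 TCP pen mm [47.6 64. ] [0.547  0.1617 0.0664] F [-14.94   0.62  29.21] w 14.0 [-0.0101 -0.9999  0.0044]
slide mm 85.50994829396133 [345.11084625 218.24135876] 11
```

View pics/b9.png

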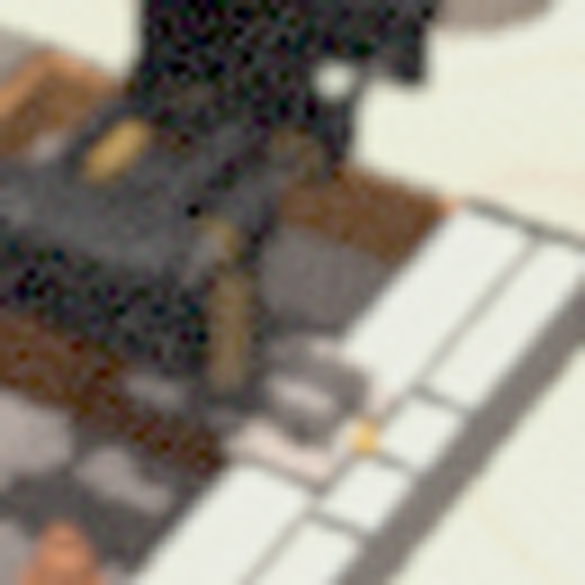

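>>> play_rows(motion=[[0, 2, 0, 0, 8], [0, 1.5, 0, 0, 8], [0, 1.5, 0, 0, 8], [0, 1.5, 0, 0, 8]], force=8)

```text
time: 17.52
ee_pos: [0.5469, 0.1617, 0.0665]
tcp_rot: [[-0.98, 0.01, 0.198], [-0.198, -0.002, -0.98], [-0.01, -1.0, 0.004]]
ft_force: [-5.8, 1.9, 12.3]
width: 0.157
```

```bash
python3 look.py c1; python3 m.py c1; python3 -c "
import cv2;from owl import *
S=cv2.imread('pics/c1_S.png')[:,:,::-1];a=owl(S,'scene',240,190,75,75,5.3,(.5375,-.0278),.048,0)
b=cv2.resize(S[205:230,330:355,::-1],(397,397),interpolation=cv2.INTER_CUBIC);cv2.imwrite('pics/c2.png',np.hstack([a,b]))"
```

```text
t 17.5167 TCP pen mm [47.5 64. ] [0.5469 0.1617 0.0665] F [-5.84  1.9  12.33] w 13.9 [-0.0096 -0.9999  0.0045]
slide mm 85.46173994069953 [345.11070111 218.22878229] 11Traceback (most recent call last):
  File "<string>", line 4, in <module>
    b=cv2.resize(S[205:230,330:355,::-1],(397,397),interpolation=cv2.INTER_CUBIC);cv2.imwrite('pics/c2.png',np.hstack([a,b]))
                                                                                                            ~~~~~~~~~^^^^^^^
    return _nx.concatenate(arrs, 1, dtype=dtype, casting=casting)
           ~~~~~~~~~~~~~~~^^^^^^^^^^^^^^^^^^^^^^^^^^^^^^^^^^^^^^^
ValueError: all the input array dimensions except for the concatenation axis must match exactly, but along dimension 0, the array at index 0 has size 398 and the array at index 1 has size 397
```

View pics/c1_S.png

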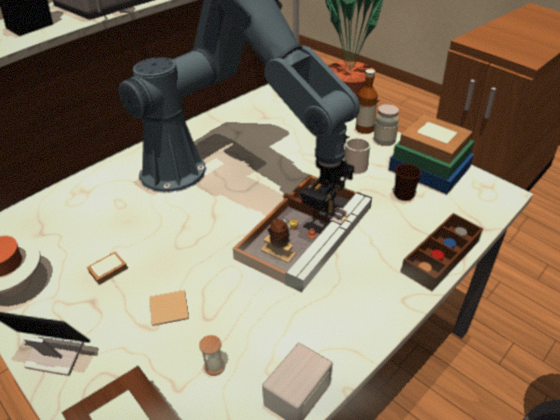

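```bash
python3 -c "
import cv2;from h import *
S=cv2.imread('pics/c1_S.png')[:,:,::-1];crop(S,240,180,125,90,6.3,'pics/c2.png')"
```

```text
(no output)
```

View pics/c2.png

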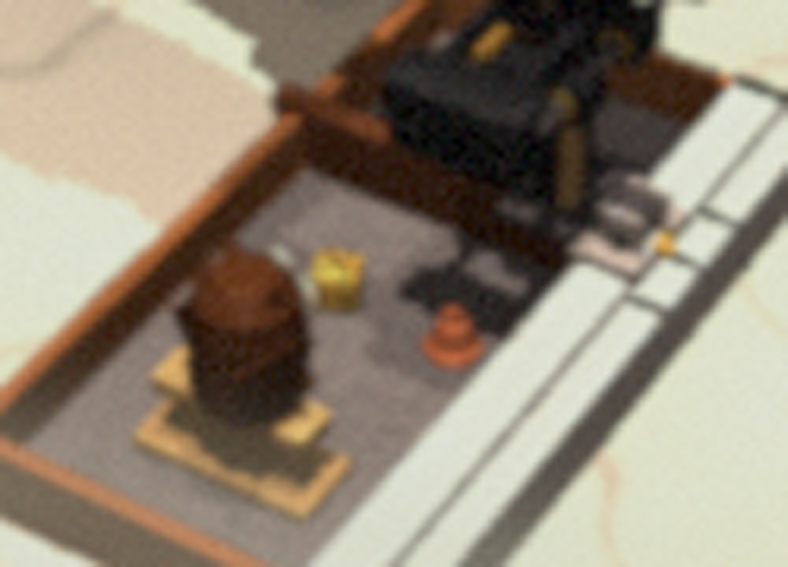

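The owl stands centred on the perch at about (250,340), and the die and token haven't moved. The pointer at (665,243) is on the middle mark, and the fingers are pinching the grip with the lever down. Handing in.

```bash
python3 -c "
from plant import manip
print(manip.hand_in()); s=manip.sense(); print(s['time'],s['ee_pos'],s['ft_force'],s['width'])"
```

```text
the job is handed in; nothing more can be done
None
the job is handed in; nothing more can be done
```

I finished both parts and handed the job in at about 17.6 s; the hand-in gives no verdict.

- **Owl:** I gripped it with 15 N and lowered it onto the perch until the contact force showed (about 8 N). The camera check after letting go had it upright and within about 1–2 mm of the bar's middle.
- **Gate:** I pinched the grip and pushed it in. The last slide readings were 85.5 mm from the pointer in the scene camera and about 85.2 mm from the arm position, against a target of 85. Both are well inside the 4 mm line.
- **Lever:** I pressed it down with a light pinch until it stopped at fingertip height of about 55.4 mm, where fully down is 55 mm. Raising the push from 18 to 29 N lowered it by only 0.5 mm. I then eased off to about 12 N of push with an 8 N pinch on the 14 mm grip, and left the arm holding that.

**Less certain:**
- My first single-view estimates of where the pointer started were up to about 4 mm off, because they depend on its height. I relied on how far the gate moved instead.
- The arm hid the gate from the top camera during the final checks, so those use only the scene camera.
- I judged the lever fully down from force and height, not from its angle.
- I didn't test the lock by letting go of the gate.

The last picture showed the die and token in place and nothing else visibly disturbed.

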